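# Set the dough roller's gap lever

## Robot

A 6-joint arm with a two-finger parallel gripper is mounted at the origin on a cart in front of the work surface, level with it; the furniture and walls round the work are solid. World frame = base frame: x ahead of the robot, y to its left, z up, the work surface at z = 0. Lengths are in m, angles in rad, forces in N, time in s.
With the tool pointing down it reaches from about 0.35 to 1 m from the base axis. Payload 7.1 kg.
Tool frame: the origin (TCP) lies between the finger pads; the fingertips stand 22 mm ahead of it and the grasp point (between the pads) lies 3 mm ahead of it; x points along the fingers, y is the direction in which the jaws open and shut, and the axes are right-handed (so a half turn about x gives the same grasp; the last joint's range is limited). The gripper opens to 85 mm and grips with 20 to 120 N. Pads are 22 mm wide; open, the fingers measure 114 mm over their backs; the gripper's body (76 mm by 85 mm) begins 54 mm behind the grasp point. The pads swing forward as they close: fully open they stand 13 mm farther back than shut.
Start: joints at [1.302, 0.423, 1.63, -0, 1.089, -0.019], TCP at [0.154, 0.606, 0.253] pointing down, gripper open.
Joint ranges: [-3, 3], [-0.9, 2.11], [0.09, 2.58], [-1.31, 4.45], [0.11, 2.69], [-2.54, 2.54]. Speed limits (rad/s): [2.39, 2.39, 3.01, 3.14, 3.14, 3.14].

## Interface

Orientations are given as a rotation vector (axis times angle).
In Python, from rig import manip gives the robot as it stands. The module is installed in compiled form; this text tells all that it offers. Calls block until the motion is done:
- manip.move_to(position, orientation): joint-space move of the TCP to a pose.
- manip.servo_line(position, orientation=None, rate=0.15): straight line of the TCP; orientation=None keeps the orientation; rate is the mean speed in m/s.
- manip.set_joints(angles): joint-space move.
- manip.command_gripper(opening, f_grip=None): finger opening in m; f_grip is the grip in N (None keeps the last); returns when the fingers have stopped.
- manip.hold(seconds).
- manip.solve_ik(position, orientation): joint angles nearest the present ones, or None.
- manip.camera(name): name is "scene" or "top"; returns a dict with "image" (420x560x3 uint8, red, green, blue), "fx", "fy", "cx", "cy" (pixels), "cam_to_world" (4x4, takes a point from camera to world coordinates). Camera axes: x right, y down, z forward; pixel columns grow to the right and rows downward; lengths in m; the calibration is good to about 2 mm. A picture is of the moment at which its call begins. There is no depth.
A pose or a line that the arm cannot do raises manip.IKError and nothing moves.
- manip.sign_off(): hands the job in, once; it reports no verdict.
Readings, each from a call of its own:
- manip.get_time(): time.
- manip.get_joint_positions(): joint angles.
- manip.get_joint_vel(): joint speeds.
- manip.get_tau(): joint torques, N m.
- manip.get_position(): TCP position.
- manip.get_ee_rot(): TCP orientation.
- manip.get_contact_force(): force on the tool from outside, world axes, zero at the start.
- manip.get_torque(): the same for the moment, N m.
- manip.get_width(): finger opening in m.
Only numpy, scipy, OpenCV 4.12 (cv2) and the standard library are available. Lean on these libraries where they do the work, as an engineer would, in place of code of your own. Each camera call takes 0.05 s, during which the arm holds its last target.

## Task

Set the gap of the small dough roller: first slide the safety tab fully outward, off the lever's slot, then guide the lever through the zigzag gate into the notch that the raised pin marks and leave it fully home there. Drag the lever with shut fingertips in the cup on its top or push it; do not disturb the glass, the coffee cup or the tin of stirrers.

Things in the scene. Friction and masses are not known exactly. Their poses are not given: they have to be found in the camera images.
- machine: Dough roller, fixed: low white box with an aluminium gate plate on top, surface 70 mm above the counter. Origin at the counter under the middle of the gate; own x = from its front to its back (roughly away from the robot), y = to its left, z up. Box spans x -75..75, y -85..135 mm; at y -84..-148 a pair of steel rollers stands between white cheeks, 116 mm high.
- gate_middle (a point): Middle of the gate, on the plate; axes as the machine's. The black zigzag slot is 20 mm wide, the stem 12 mm, so it runs within 4 mm of this centre line (x, y in mm): (-40,54) park, (22,54), (22,18), (-22,18), (-22,-18), (22,-18), (22,-54), (-40,-54) end. Two dead-end notches branch off it: (22,18) to (40,18), and (-22,-18) to (-40,-18).
- tab (a joint): Safety tab, a flat dark steel slider on the plate: 0 = shut, its tongue lies across slot 1 at x -21..-3 mm and stops the stem; grows as it is slid towards the machine's +y; stop at 0.030 m (fully released). Stays where it is left; about 1.5 N moves it.
- tab_ear (a point): Middle of the inner (-y) face of the tab's upright ear: 32 mm long along machine x, 6 mm thick, 32 mm high, from the plate to 102 mm above the counter. Push it towards machine +y.
- carriage (a joint): Lever's sideways travel in m: 0 with the stem at machine y=54 mm, growing towards machine -y (stem y = 54 mm - value).
- lever (a joint): Lever's fore-and-aft travel in m: 0 with the stem at machine x=-40 mm, growing towards machine +x (stem x = -40 mm + value).
- lever_cup (a point): Centre of the mouth of the round grey cup on top of the lever, 122 mm above the counter, straight above the stem. Cup: 64 mm outside, 56 mm inside, open at the top, inner floor 98 mm and underside 94 mm above the counter. The lever stays upright and slides without turning; about 1.5 N moves it either way, and it stays where it is left.
- lever_stem (a point): The lever's stem at the height of the plate's surface, 70 mm above the counter.
- pin: Raised dark steel pin, 10 mm across, 19 mm high, fixed on the plate 20 mm beyond the closed end that it marks, in line with it: at machine (x, y) = (60, 18), (-60, -18) or (-60, -54) mm, for the ends (40, 18), (-40, -18) or (-40, -54). Origin at its foot.
- plug_1: Flat dark steel plug, 18 mm across and 2 mm high, beyond the end of an unmarked notch.
- plug_2: The other flat plug, the same.
- glass: Loose water glass, 75 mm across, 111 mm high, to the left of the machine. Origin at the centre of its underside. Farther left stand fixed furniture: a gauze dome (244 mm across, 233 mm high) and a bread-ring stand 520 mm high, beside which the arm may start: draw back before turning.
- cup: Loose white coffee cup, 73 mm across, 61 mm high, in front of the machine. Origin at the centre of its underside.
- stirrer_tin: Loose grey tin with wooden stirrers, 67 mm across, 142 mm high, behind the machine's right end. Origin at the centre of its underside.

How it is judged:
By the outcome, as a careful person would: the job done as asked, in the order asked, and still so for the second after the job is handed in, with the robot touching nothing.
It also fails if it takes over 58 s, if anything falls off the work surface, if the arm or the gripper's body presses on something with over 40 N, if the wrist force passes 120 N, or if a joint passes its speed limit or range.

## Working session

There is one attempt and no reset: what is moved stays moved. The work goes in short steps, each a Python script; the robot and the scene stay as the last script left them, time stands still between calls to the robot, and variables do not carry over. Pictures are saved under pics/ and viewed, and the job is handed in when it is done.

```bash
mkdir -p pics
python3 - <<'E'
from rig import manip
import cv2,numpy as np
for n in("scene","top"):
    c=manip.camera(n); cv2.imwrite(f"pics/{n}0.png",c["image"][:,:,::-1]); np.save(f"{n}0.npy",c,allow_pickle=True)
    print(n,c["fx"],c["fy"],c["cx"],c["cy"]);print(np.round(c["cam_to_world"],4))
print(manip.get_time(),manip.get_ee_rot(),manip.get_position(),manip.get_width())
E
```

```text
scene 459.44584864684657 459.44584864684657 272.39613358205406 208.57493729318148
[[ 0.7508 -0.4507  0.4828  0.161 ]
 [-0.6603 -0.5302  0.5319 -0.5015]
 [ 0.0163 -0.7182 -0.6957  0.6993]
 [ 0.      0.      0.      1.    ]]
top 416.8706490915156 416.8706490915156 283.64228684544753 211.46133924651224
[[ 0.0176 -0.9903  0.1376  0.476 ]
 [-0.9998 -0.0169  0.0062 -0.0475]
 [-0.0038 -0.1377 -0.9905  0.9465]
 [ 0.      0.      0.      1.    ]]
0.1 [ 0.19497195  1.56205666 -0.1972137 ] [0.15435932 0.60515294 0.25259444] 0.08506444763632658
```

View pics/scene0.png

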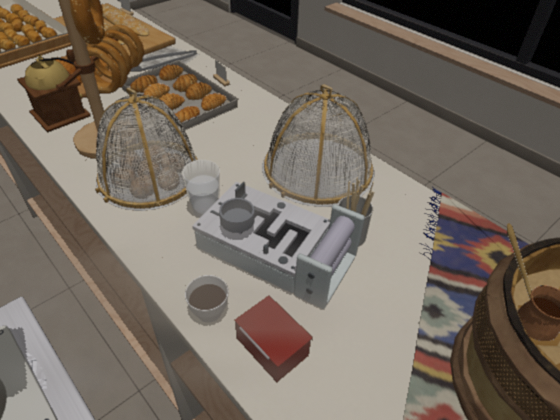

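View pics/top0.png

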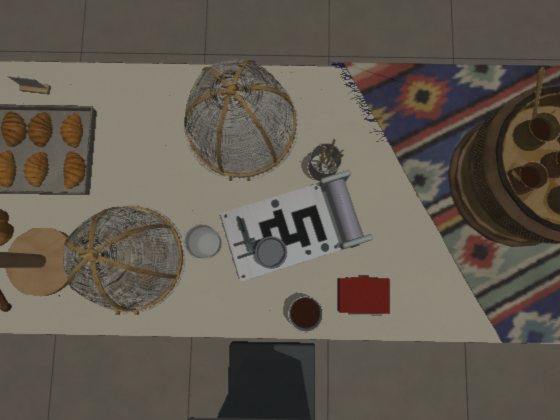

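Run:
```python
import cv2
a=cv2.imread("pics/top0.png")[165:295,205:385]; cv2.imwrite("pics/t0z.png",cv2.resize(a,None,fx=4.4,fy=4.4,interpolation=cv2.INTER_CUBIC))
a=cv2.imread("pics/scene0.png")[150:310,180:390]; cv2.imwrite("pics/s0z.png",cv2.resize(a,None,fx=3.7,fy=3.7,interpolation=cv2.INTER_CUBIC))
```

```text
(no output)
```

View pics/t0z.png

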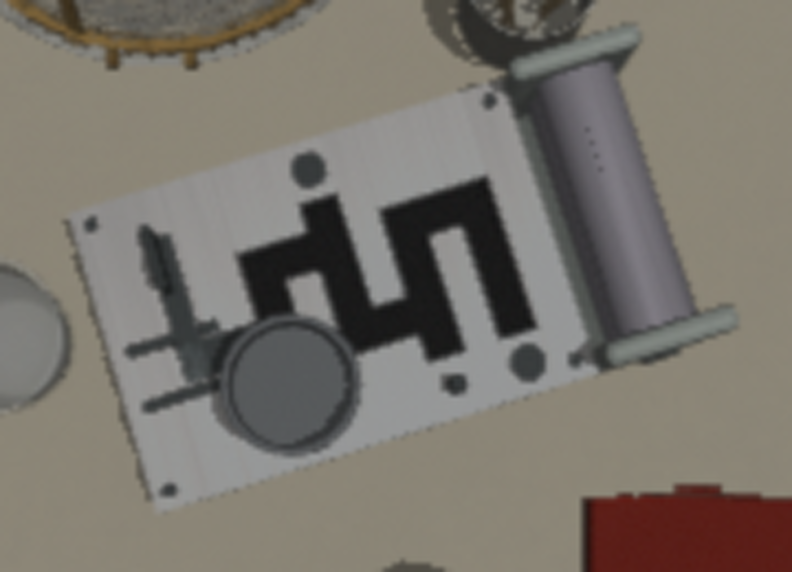

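View pics/s0z.png

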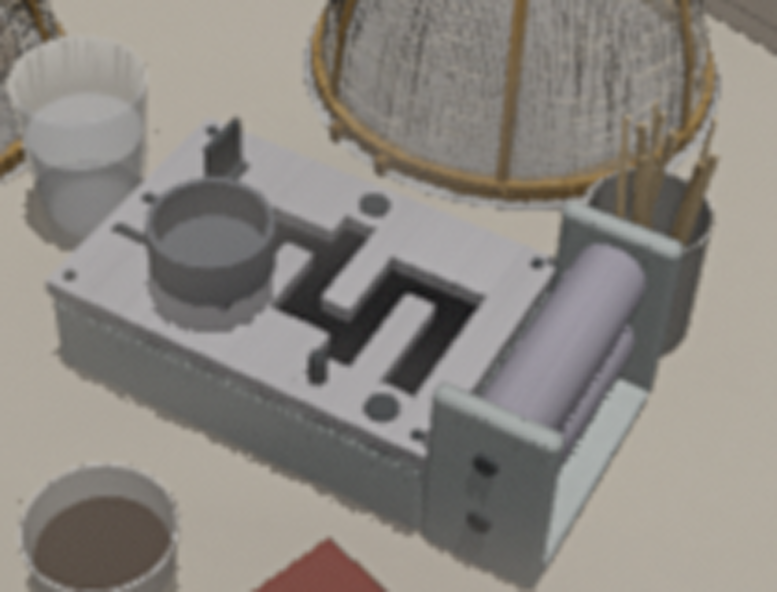

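```bash
cat > h.py <<'E'
import numpy as np,cv2
def load(n): return np.load(n,allow_pickle=True).item()
def ray(c,u,v):
    T=np.array(c["cam_to_world"]); d=T[:3,:3]@np.array([(u-c["cx"])/c["fx"],(v-c["cy"])/c["fy"],1.]); return T[:3,3],d/np.linalg.norm(d)
def onplane(c,u,v,z):
    o,d=ray(c,u,v); return o+d*(z-o[2])/d[2]
def tri(r1,r2):
    A=np.zeros((3,3));b=np.zeros(3)
    for o,d in(r1,r2):
        P=np.eye(3)-np.outer(d,d);A+=P;b+=P@o
    p=np.linalg.solve(A,b); return p,[np.linalg.norm(np.cross(p-o,d)) for o,d in(r1,r2)]
def proj(c,p):
    T=np.linalg.inv(np.array(c["cam_to_world"])); q=T[:3,:3]@np.asarray(p)+T[:3,3]; return np.array([q[0]/q[2]*c["fx"]+c["cx"],q[1]/q[2]*c["fy"]+c["cy"]])
def fit(M,W):
    M=np.array(M,float);W=np.array(W);m=M.mean(0);w=W.mean(0);H=(M-m).T@(W-w);U,S,Vt=np.linalg.svd(H)
    R=Vt.T@np.diag([1,np.linalg.det(Vt.T@U.T)])@U.T; t=w-R@m; return R,t,W-(M@R.T+t)
E
python3 - <<'E'
from h import *
t=load("top0.npy");s=load("scene0.npy")
# zoom pick -> pixel
tz=lambda x,y:((x+.5)/4.4-.5+205,(y+.5)/4.4-.5+165)
sz=lambda x,y:((x+.5)/3.7-.5+180,(y+.5)/3.7-.5+150)
M=dict(plugA=(60,18),plugB=(-60,-54),c1=(32,-64),c2=(32,-8),c3=(32,64),k1=(75,135),k2=(-75,135))
tp=dict(plugA=(308,170),plugB=(528,362),c1=(489,178),c2=(382,211),c3=(238,255),k1=(67,218),k2=(152,511))
sp=dict(plugA=(374,205),plugB=(382,407),c1=(483,298),c2=(393,261),k1=(212,125),k2=(47,287))
for k in sp:
    p,e=tri(ray(t,*tz(*tp[k])),ray(s,*sz(*sp[k]))); print(k,np.round(p*1000,1),np.round(np.array(e)*1000,1))
for nm,c,f,P in(("top",t,tz,tp),("scene",s,sz,sp)):
    ks=list(P); W=[onplane(c,*f(*P[k]),.07)[:2] for k in ks]
    R,tt,r=fit([np.array(M[k])/1000 for k in ks],W); print(nm,np.degrees(np.arctan2(R[1,0],R[0,0])),tt,dict(zip(ks,np.round(r*1000,1).tolist())))
# automatic slot / plugs (top)
g=cv2.cvtColor(t["image"],cv2.COLOR_RGB2GRAY); m=(g<95).astype(np.uint8); m[:165]=0;m[295:]=0;m[:,:205]=0;m[:,345:]=0
n,l,st,ce=cv2.connectedComponentsWithStats(m)
for i in range(1,n):
    if st[i,4]>8: print(st[i],ce[i].round(1),((ce[i]-[205,165])*4.4).round())
E
```

```text
plugA [616.  -23.1  70.3] [1.1 1.1]
plugB [ 525.  -129.7   70.9] [0.9 0.9]
c1 [ 612.9 -110.2   70.3] [0.3 0.3]
c2 [596.8 -59.2  68.1] [1. 1.]
k1 [593.3  92.5  63. ] [3.3 3.3]
k2 [452.2  47.8  61.5] [1.7 1.7]
top 18.21225280497921 [ 0.56305203 -0.05908515] {'plugA': [0.7, 0.8], 'plugB': [1.4, -0.1], 'c1': [-0.7, -0.2], 'c2': [-0.2, -1.9], 'c3': [-0.2, -1.4], 'k1': [-2.4, 0.7], 'k2': [1.5, 2.1]}
scene 18.969641776437857 [ 0.56438096 -0.06249814] {'plugA': [1.8, 2.5], 'plugB': [1.1, 3.4], 'c1': [-2.0, 2.4], 'c2': [-0.9, -1.5], 'k1': [-0.2, -5.5], 'k2': [0.1, -1.3]}
[209 165  68  16 370] [241.2 171.2] [159.  27.]
[ 301  165   44   84 1102] [328.8 196.5] [545. 139.]
[271 200   8   8  49] [274.7 203.2] [307. 168.]
[ 234  205   93   63 2572] [279.6 236.1] [328. 313.]
[205 225   7   4  11] [207.8 226.6] [ 12. 271.]
[212 237   9  19  29] [218.2 246.1] [ 58. 357.]
[321 243   8   9  55] [324.7 246.9] [527. 361.]
[306 250   5   5  20] [307.9 251.7] [453. 381.]
[337 278   8  17 136] [340.5 286. ] [596. 532.]
[293 293  13   2  21] [298.8 293.6] [413. 566.]
```

Run:
```python
from h import *
t=load("top0.npy");s=load("scene0.npy")
tz=lambda x,y:((x+.5)/4.4-.5+205,(y+.5)/4.4-.5+165)
sz=lambda x,y:((x+.5)/3.7-.5+180,(y+.5)/3.7-.5+150)
M=dict(plugA=(60,18),plugB=(-60,-54),c1=(32,-64),c2=(32,-8),c3=(32,64),pin=(-60,-18))
tp=dict(plugA=(308,170),plugB=(528,362),c1=(489,178),c2=(382,211),c3=(238,255))
sp=dict(plugA=(374,205),plugB=(382,407),c1=(483,298),c2=(393,261),pin=(318,378))
a=[];b=[]
for nm,c,f,P in(("top",t,tz,tp),("scene",s,sz,sp)):
    ks=list(P); W=[onplane(c,*f(*P[k]),.07)[:2] for k in ks]; A=[np.array(M[k])/1000 for k in ks]; a+=A;b+=W
    R,tt,r=fit(A,W); print(nm,np.degrees(np.arctan2(R[1,0],R[0,0])),tt,dict(zip(ks,np.round(r*1000,1).tolist())))
R,tt,r=fit(a,b); print("all",np.degrees(np.arctan2(R[1,0],R[0,0])),tt,np.round(r*1000,1).tolist())
w=lambda p:(R.T@(np.asarray(p)[:2]-tt)*1000).round(1)
# cup rim: ellipse centres (outer rim) by eye from zooms
pc,e=tri(ray(t,*tz(291,382)),ray(s,*sz(211,220)));print("cup rim",pc,e,w(pc))
for nm,c,uv in(("t",t,tz(291,382)),("s",s,sz(211,220))): print(nm,w(onplane(c,*uv,.122)))
# ear top ends: top zoom, scene zoom
for x,y in((146,232),(163,290)): print("ear t",w(onplane(c:=t,*tz(x,y),.102)))
for x,y in((238,120),(208,150)): print("ear s",w(onplane(s,*sz(x,y),.102)))
print(np.round(R,4).tolist(),tt)
for p in((-60,-18),(22,54),(-22,-18)): 
  q=tt+R@np.array(p)/1000; print(p,(proj(t,[*q,.07])-[205,165])*4.4)
for nm,uv in(("glass",(204,242)),("cup",(305,313)),("tin",(325,162))):
  q=onplane(t,*uv,.08);print(nm,q,w(q))
```

```text
top 18.40095010016343 [ 0.56322611 -0.05970502] {'plugA': [0.7, 1.2], 'plugB': [1.0, 0.6], 'c1': [-1.1, 0.3], 'c2': [-0.4, -1.4], 'c3': [-0.2, -0.8]}
scene 18.18483635383396 [ 0.56499547 -0.06043416] {'plugA': [0.7, 1.1], 'plugB': [1.5, 0.7], 'c1': [-1.9, 1.0], 'c2': [-1.5, -3.1], 'pin': [1.3, 0.2]}
all 18.47445196865465 [ 0.56404951 -0.06010501] [[-0.1, 1.5], [0.0, 1.1], [-2.0, 0.6], [-1.2, -1.0], [-0.9, -0.4], [1.8, 0.6], [2.1, 0.6], [-1.3, 0.4], [-0.6, -3.6], [2.1, 0.1]]
cup rim [ 0.5113028  -0.01875943  0.12175679] [np.float64(0.0007892033035260371), np.float64(0.0007892033035260331)] [-36.9  55.9]
t [-37.4  56.6]
s [-36.7  55.2]
ear t [ 50.1 100.6]
ear t [ 21.8 100.8]
ear s [52.  97.2]
ear s [23.5 97.6]
[[0.9485, -0.3169], [0.3169, 0.9485]] [ 0.56404951 -0.06010501]
(-60, -18) [456.73905172 383.19340255]
(22, 54) [261.50002807 264.92327691]
(-22, -18) [432.27441865 307.17542073]
glass [0.52952737 0.12236849 0.08      ] [ 25.1 184. ]
cup [ 0.38915054 -0.08905596  0.08      ] [-175.1   28. ]
tin [ 0.70444545 -0.12839563  0.08      ] [ 111.5 -109.3]
```

```bash
cat >> h.py <<'E'
from scipy.spatial.transform import Rotation as Ro
TH=np.radians(18.4); RM=np.array([[np.cos(TH),-np.sin(TH)],[np.sin(TH),np.cos(TH)]]); TM=np.array([.5639,-.0599])
def W(x,y,z): return [*(TM+RM@np.array([x,y])/1000),z/1000]
def Mm(p): return RM.T@(np.asarray(p)[:2]-TM)*1000
def down(a): # jaw axis at world yaw a
    x=np.array([0,0,-1.]);y=np.array([np.cos(a),np.sin(a),0]);return Ro.from_matrix(np.c_[x,y,np.cross(x,y)]).as_rotvec()
E
python3 - <<'E'
from rig import manip
from h import *
print(Ro.from_rotvec(manip.get_ee_rot()).as_matrix().round(2).tolist())
for k in(0,1,2,3):
    print(k,manip.solve_ik(W(36,80,102),down(TH+k*np.pi/2)),manip.solve_ik(W(-40,-18,127),down(TH+k*np.pi/2)))
manip.servo_line([.096,.375,.36],rate=.3)
print(manip.get_time(),manip.get_position(),manip.get_joint_positions(),manip.get_contact_force())
E
```

```text
[[-0.0, 0.25, 0.97], [-0.0, 0.97, -0.25], [-1.0, -0.0, 0.0]]
0 [ 2.69992024e-02  5.61838553e-01  1.83090796e+00 -4.44089210e-16
  7.48846140e-01 -2.94141380e-01] [-1.89055241e-01  4.82893922e-01  1.89959126e+00 -4.44089210e-16
  7.59107474e-01 -5.10195823e-01]
1 [ 2.69992024e-02  5.61838553e-01  1.83090796e+00 -4.44089210e-16
  7.48846140e-01 -1.86493771e+00] [-1.89055241e-01  4.82893922e-01  1.89959126e+00 -4.44089210e-16
  7.59107474e-01 -2.08099215e+00]
2 None None
3 [ 2.69992024e-02  5.61838553e-01  1.83090796e+00 -8.88178420e-16
  7.48846140e-01  1.27665495e+00] [-1.89055241e-01  4.82893922e-01  1.89959126e+00 -8.88178420e-16
  7.59107474e-01  1.06060050e+00]
1.1167 [0.09616808 0.37560931 0.35985435] [ 1.28944922e+00 -7.78946650e-02  1.98907789e+00  3.68974281e-06
  1.22985459e+00 -3.15356850e-02] [ 0.76176537  0.15414411 -0.27030021]
```

```bash
cat >> h.py <<'E'
def lat(manip): 
    f=np.array(manip.get_contact_force()); return np.array([*(RM.T@f[:2]),f[2]])
def snap(manip,tag):
    for n in("scene","top"):
        c=manip.camera(n); np.save(f"{n}{tag}.npy",c,allow_pickle=True); im=c["image"][:,:,::-1]
        a=im[165:295,205:385] if n=="top" else im[150:310,180:390]
        cv2.imwrite(f"pics/{n}{tag}.png",cv2.resize(a,None,fx=3.7,fy=3.7,interpolation=cv2.INTER_CUBIC))
E
python3 - <<'E'
from rig import manip
from h import *
manip.move_to([.40,0,.36],down(TH)); 
manip.command_gripper(0.0,40)
manip.move_to(W(36,76,190),down(TH))
print(manip.get_time(),manip.get_width(),lat(manip))
f0=lat(manip)
manip.servo_line(W(36,76,104),rate=.12); print(lat(manip)-f0, Mm(manip.get_position()))
y=82
while y<150:
    manip.servo_line(W(36,y,104),rate=.06); f=lat(manip)-f0
    print(y,Mm(manip.get_position()).round(1),f.round(1))
    if y>112 and f[1]<-8: break
    if np.abs(f).max()>20: break
    y+=6 if y<108 else 2
snap(manip,"1"); print(manip.get_time())
E
```

```text
4.6083 -4.875244389823229e-06 [0.5026894  0.46475668 0.35189555]
[-0.2476803  -0.83154748 -0.49526396] [36.52088802 75.81266205]
82 [36.3 82.3] [-0.3 -0.  -0.7]
88 [36.1 88.4] [-0.9 -1.  -0.5]
94 [35.9 94.4] [-0.7 -0.1  0.5]
100 [ 36.  100.4] [-1.  -0.8 -1.2]
106 [ 36.  106.4] [-0.5  0.5  0.4]
112 [ 36.1 111.2] [-1.2 -7.4 -1.7]
114 [ 36.1 111.4] [ -1.4 -18.9  -3.6]
7.325
```

View pics/scene1.png

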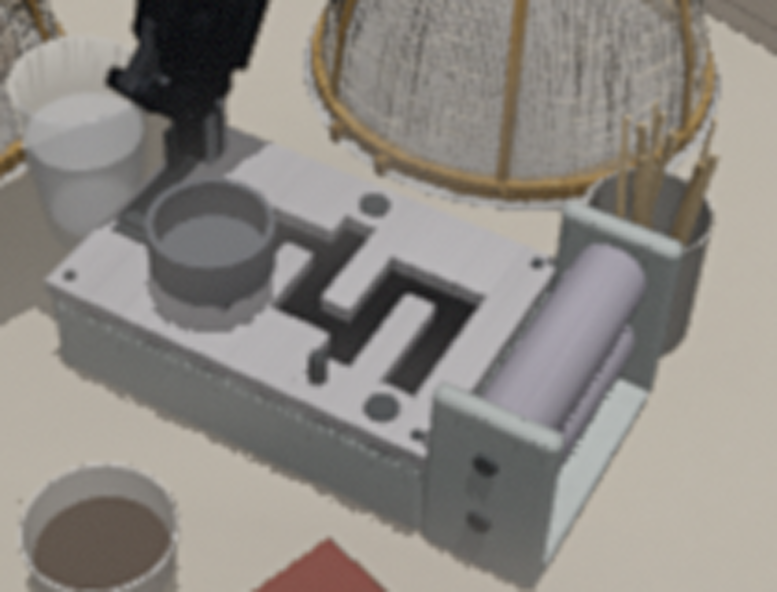

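View pics/top1.png

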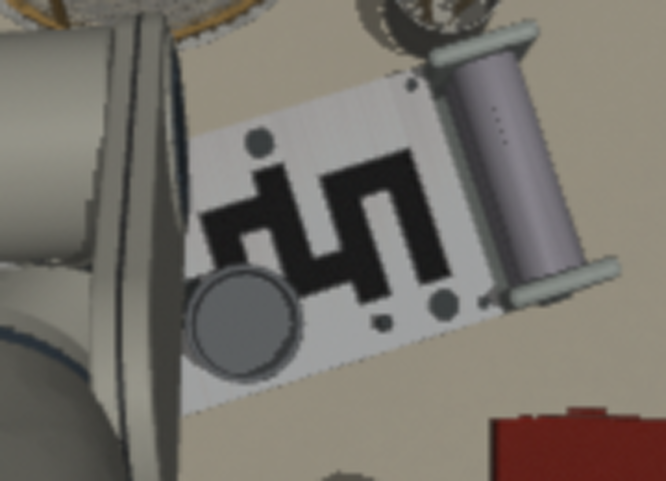

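Run:
```python
from rig import manip
from h import *
manip.servo_line(W(36,104,104),rate=.1)
manip.servo_line(W(36,104,165),rate=.2)
manip.servo_line(W(-37,55,165),rate=.2)
snap(manip,"2"); print(manip.get_time(),lat(manip),Mm(manip.get_position()))
```

```text
8.725 [0.23807163 0.14422318 0.18613651] [-35.93541293  55.29914756]
```

View pics/scene2.png

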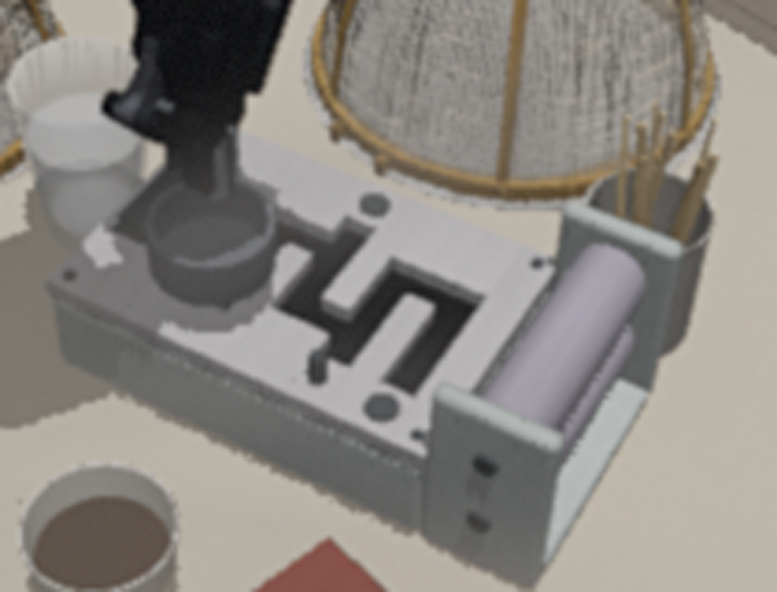

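View pics/top2.png

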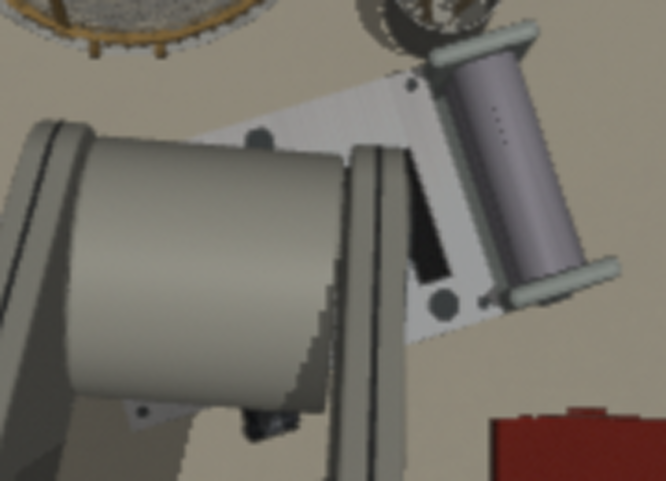

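Run:
```python
from rig import manip
from h import *
manip.servo_line(W(-60,40,220),rate=.25)
manip.move_to([.30,-.26,.30],down(TH-.5))
snap(manip,"3"); print(manip.get_time())
```

```text
10.3833
```

View pics/scene3.png

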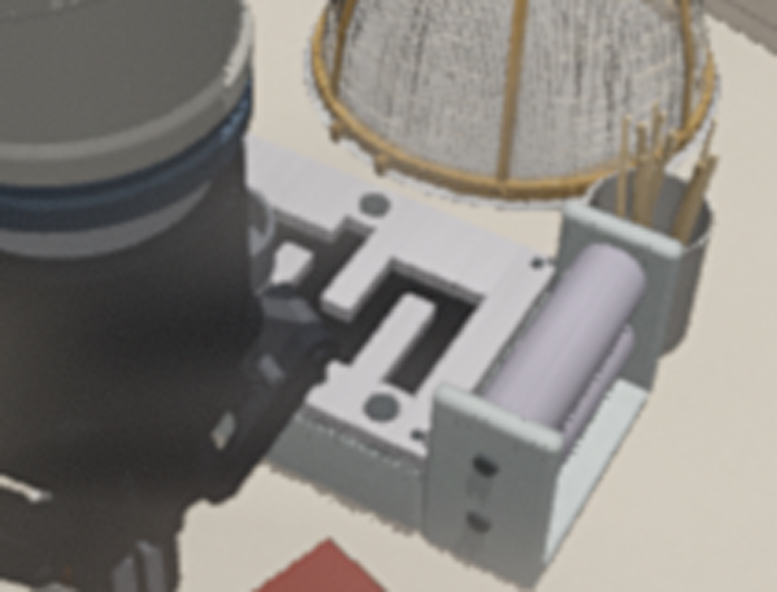

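View pics/top3.png

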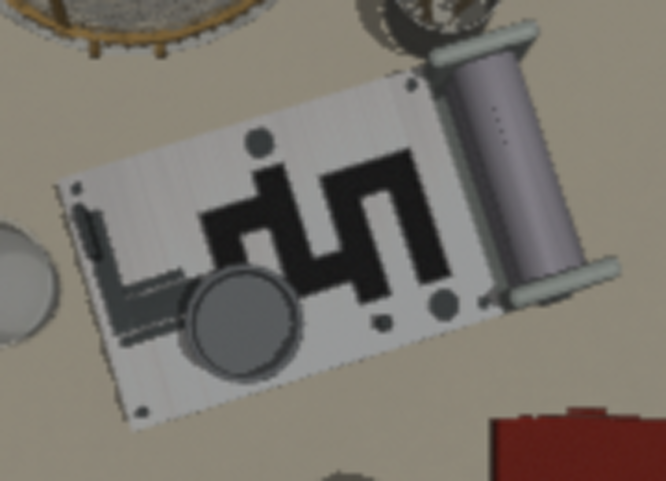

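Run:
```python
from h import *
a=load("top0.npy")
b=load("top3.npy")
for n,c in(("a",a),("b",b)):
    im=c["image"][195:270,215:262,::-1]; cv2.imwrite(f"pics/ear_{n}.png",cv2.resize(im,None,fx=8,fy=8,interpolation=cv2.INTER_CUBIC))
x=cv2.imread("pics/ear_a.png");y=cv2.imread("pics/ear_b.png");cv2.imwrite("pics/ear.png",np.hstack([x,y]))
```

```text
(no output)
```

View pics/ear.png

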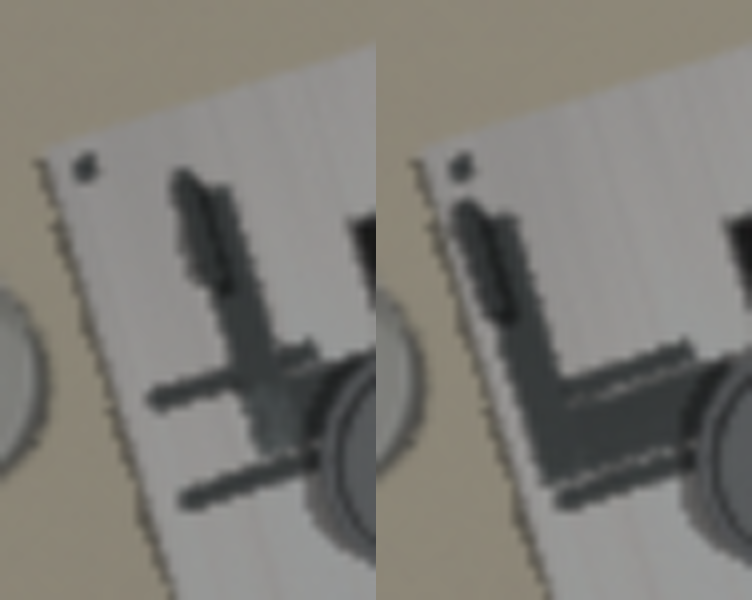

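Run:
```python
from h import *
a=load("top0.npy");b=load("top3.npy")
f=lambda x,y:((x+.5)/8-.5+215,(y+.5)/8-.5+195)
for nm,c,pts,z in(("strip inner edge before",a,[(230,190),(270,330)],.072),("after",b,[(139,218),(182,370)],.072),("eartop outer before",a,[(168,180)],.102),("after",b,[(78,210)],.102),("eartop inner before",a,[(228,285)],.102),("after",b,[(139,318)],.102),("rail ends",b,[(182,500),(310,348)],.07),("L outer corner",b,[(171,482),(95,240)],.072),("before",a,[(262,450)],.072),("screw",b,[(84,168)],.07),("plate edge",b,[(48,160),(110,350),(178,590)],.07)):
    print(nm,[Mm(onplane(c,*f(*p),z)).round(1).tolist() for p in pts])
```

```text
strip inner edge before [[49.2, 92.1], [10.5, 92.6]]
after [[49.2, 117.1], [7.3, 117.7]]
eartop outer before [[51.9, 104.6]]
after [[51.4, 128.7]]
eartop inner before [[21.6, 97.7]]
after [[20.3, 121.7]]
rail ends [[-25.0, 127.5], [3.0, 84.1]]
L outer corner [[-19.8, 128.8], [47.1, 129.9]]
before [[-19.0, 103.7]]
screw [[66.7, 127.5]]
plate edge [[71.6, 136.0], [18.3, 134.5], [-47.1, 135.2]]
```

Run:
```python
from rig import manip
from h import *
manip.move_to(W(36,100,185),down(TH))
f0=lat(manip)
manip.servo_line(W(36,102,97),rate=.15)
for y in(108,112,114,116,118,120):
    manip.servo_line(W(36,y,97),rate=.06); f=lat(manip)-f0
    print(y,Mm(manip.get_position()).round(1),f.round(1))
    if np.abs(f).max()>34: break
manip.hold(.3);print(Mm(manip.get_position()).round(1),(lat(manip)-f0).round(1))
print(manip.get_time(),manip.get_position())
snap(manip,"4")
```

```text
108 [ 36.5 108.3] [-0.6  1.5 -0.9]
112 [ 36.6 111.2] [-1.5 -6.1  0.7]
114 [ 36.6 111.4] [ -2.  -15.8  -0.7]
116 [ 36.5 111.7] [ -2.8 -27.1  -2.4]
118 [ 36.6 111.9] [ -4.4 -36.3  -3.4]
[ 36.6 111.9] [ -3.5 -36.6  -4.8]
14.225 [0.56326982 0.05781839 0.09760205]
```

View pics/scene4.png

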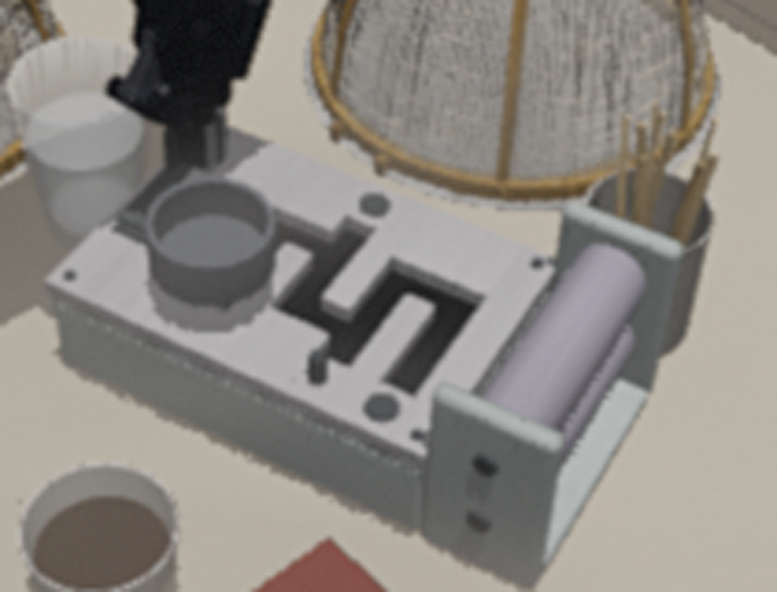

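```bash
cat >> h.py <<'E'
def push(manip,p,ax,target,f0,z=126,fmax=9,fine=12):
    """move finger from p along axis ax toward wall, coarse then 2 mm steps until opposing force"""
    p=list(p);s=np.sign(target-p[ax]);pre=target-s*fine
    first=True
    while True:
        p[ax]=pre if first and s*(pre-p[ax])>2 else p[ax]+2*s
        if s*(p[ax]-target)>14: print("overrun");break
        manip.servo_line(W(*p,z),rate=.1 if first else .05); first=False
        f=lat(manip)-f0
        if -s*f[ax]>fmax or np.abs(f).max()>30: break
    a=Mm(manip.get_position()); print("ax",ax,"cmd",p,"at",a.round(1),"f",f.round(1),"t",manip.get_time())
    return [float(a[0]),float(a[1])]
E
python3 - <<'E'
from rig import manip
from h import *
manip.servo_line(W(36,104,97),rate=.1)
manip.servo_line(W(36,104,165),rate=.25)
manip.servo_line(W(-37,55,160),rate=.2)
f0=lat(manip)
manip.servo_line(W(-37,55,126),rate=.1)
print(lat(manip)-f0,manip.get_position()[2])
p=push(manip,[-37,55],0,38,f0)
snap(manip,"5")
E
```

```text
[0.51535498 0.47665603 0.06283518] 0.125748861349731
ax 0 cmd [np.int64(44), 55] at [40.6 55.4] f [-11.1  -1.    2.7] t 19.1583
```

View pics/scene5.png

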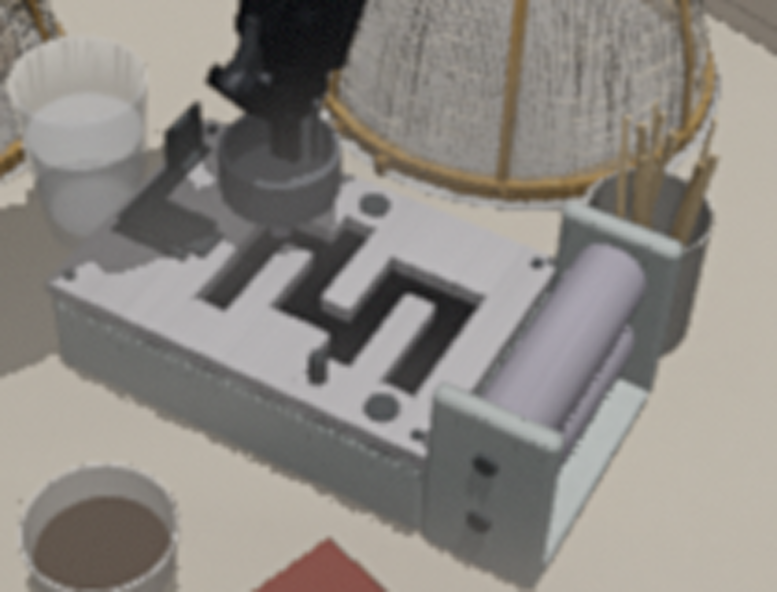

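Run:
```python
from rig import manip
from h import *
f0=np.array([.4,.3,.2])
manip.servo_line(W(28,55,126),rate=.1)
p=push(manip,[28,55],1,1,f0)
# recentre y, push -x : stem -26 -> finger about -38
y=p[1]+14
manip.servo_line(W(28,y,126),rate=.1)
p=push(manip,[28,y],0,-38,f0)
snap(manip,"6")
```

```text
ax 1 cmd [28, np.int64(-5)] at [27.8 -2.6] f [ 0.7 13.2  0.6] t 22.3833
ax 0 cmd [np.int64(-44), 11.377324798620919] at [-41.   11.1] f [ 12.9   2.9 -10.6] t 25.6417
```

View pics/scene6.png

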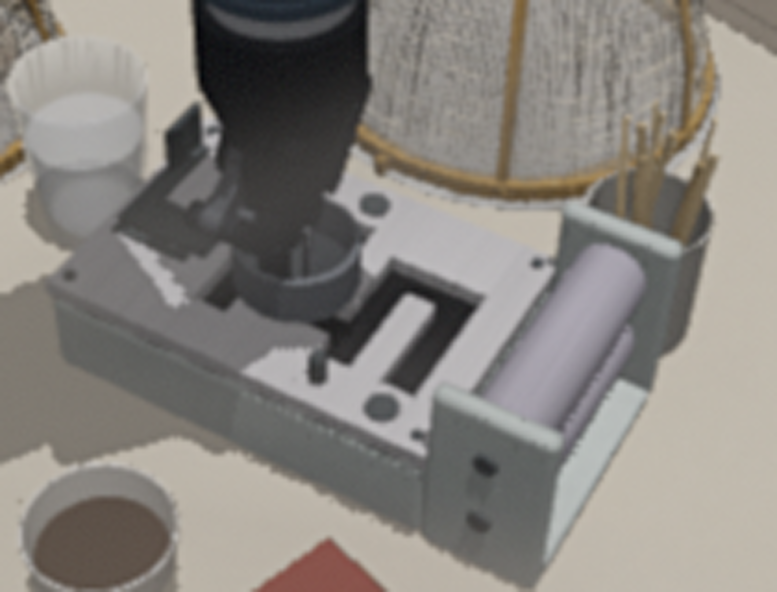

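Run:
```python
from rig import manip
from h import *
f0=np.array([.4,.3,.2])
manip.servo_line(W(-25,11,126),rate=.1)
p=push(manip,[-25,11],1,-36,f0)
y=p[1]+16.5
snap(manip,"7")
manip.servo_line(W(-25,y,126),rate=.1)
p=push(manip,[-25,y],0,-53,f0,fmax=14)
snap(manip,"8")
```

```text
ax 1 cmd [-25, np.int64(-40)] at [-25.2 -38.6] f [0.8 9.2 0.7] t 28.5833
ax 0 cmd [np.int64(-59), -22.123292772288856] at [-55.1 -22.5] f [ 17.7   3.  -13.8] t 31.5667
```

View pics/scene8.png

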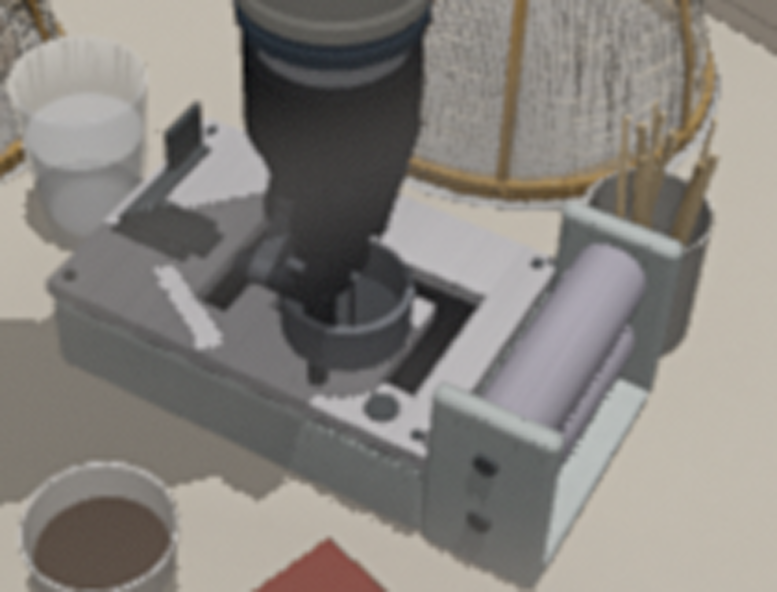

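Run:
```python
from rig import manip
from h import *
manip.servo_line(W(-42,-21,126),rate=.1)
manip.servo_line(W(-42,-21,220),rate=.2)
manip.move_to([.28,.24,.36],down(TH+.6))
snap(manip,"9"); print(manip.get_time())
b=load("top9.npy"); cv2.imwrite("pics/top9f.png",b["image"][:,:,::-1])
```

```text
34.3167
```

View pics/scene9.png

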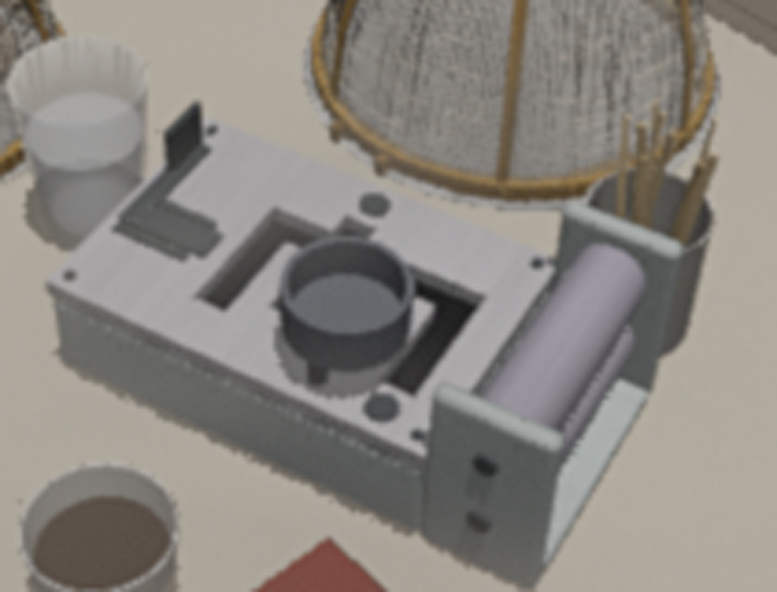

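View pics/top9.png

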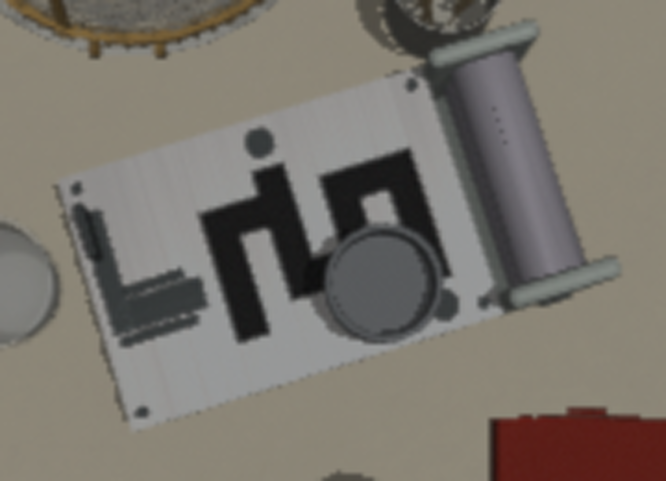

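Run:
```python
from h import *
t=load("top9.npy");s=load("scene9.npy")
g=lambda x,y,ox,oy:((x+.5)/3.7-.5+ox,(y+.5)/3.7-.5+oy)
p,e=tri(ray(t,*g(381,283,205,165)),ray(s,*g(347,278,180,150)));print(p,Mm(p),e)
for x,y in((244.7,321.2),(381,283)): print(Mm(onplane(t,*g(x,y,205,165),.122)))
for x,y in((211,220),(347,278)): print(Mm(onplane(s,*g(x,y,180,150),.122)))
t0=load("top0.npy")
for n,(u,v) in dict(glass=(204,242),cup=(305,313),tin=(325,162)).items():
    A,B=[c["image"][v-26:v+26,u-26:u+26].astype(np.float32).mean(2) for c in(t0,t)]
    print(n,cv2.phaseCorrelate(A,B),np.abs(A-B).mean())
# Hough rim before / after
for c,x in((t0,(271,252)),(t,(308,241))):
    gr=cv2.resize(cv2.cvtColor(c["image"],cv2.COLOR_RGB2GRAY)[x[1]-26:x[1]+26,x[0]-26:x[0]+26],None,fx=6,fy=6,interpolation=cv2.INTER_CUBIC)
    h=cv2.HoughCircles(gr,cv2.HOUGH_GRADIENT,2,200,param1=80,param2=20,minRadius=75,maxRadius=110)[0][0]
    print(h,Mm(onplane(c,(h[0]+.5)/6-.5+x[0]-26,(h[1]+.5)/6-.5+x[1]-26,.122)))
```

```text
[ 0.53363624 -0.09181523  0.12361062] [-38.7905694  -20.73087337] [np.float64(0.0019128445711138415), np.float64(0.0019128445711136936)]
[-37.44116562  56.24018756]
[-39.79349205 -19.25863966]
[-36.64987907  54.86431022]
[-36.22595463 -21.47512168]
glass ((-0.18436173622858476, -0.06744182909756447), 0.7283163407538981) 2.3894231
cup ((0.03803002932297872, 0.03422666634013538), 0.9938844135350487) 0.61427546
tin ((-0.01334236694176738, -0.008796637735159152), 0.9867963933977407) 0.51343656
[153.  157.   97.8] [-37.60672016  57.7081461 ]
[157.  151.  106.6] [-37.29574749 -20.35762874]
```

Run:
```python
from h import *
t=load("top9.npy");s=load("scene9.npy");s0=load("scene0.npy")
A=cv2.resize(s0["image"][168:205,185:250,::-1],None,fx=6,fy=6,interpolation=cv2.INTER_CUBIC);B=cv2.resize(s["image"][168:225,185:250,::-1],None,fx=6,fy=6,interpolation=cv2.INTER_CUBIC)
A=cv2.copyMakeBorder(A,0,B.shape[0]-A.shape[0],0,0,cv2.BORDER_CONSTANT)
C=cv2.resize(t["image"][205:262,222:285,::-1],None,fx=6,fy=6,interpolation=cv2.INTER_CUBIC)
cv2.imwrite("pics/cmp.png",cv2.resize(np.hstack([A,B]),None,fx=1,fy=1)); cv2.imwrite("pics/tab9.png",C)
```

```text
(no output)
```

View pics/cmp.png

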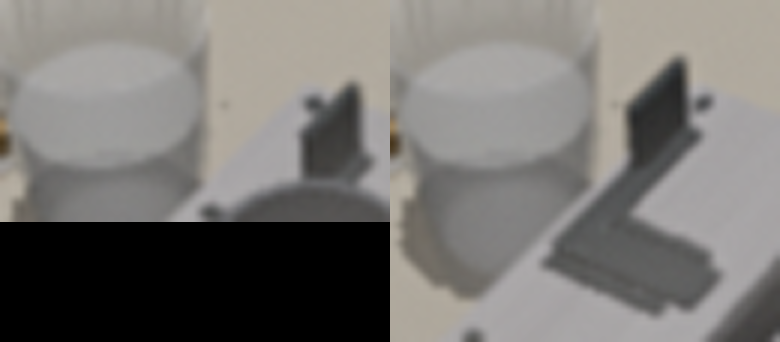

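View pics/tab9.png

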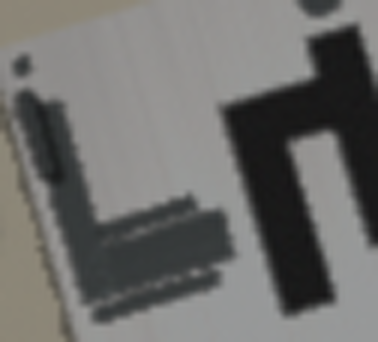

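Run:
```python
from rig import manip
from h import *
t=load("top9.npy");print(Mm(onplane(t,(232.5)/6-.5+222,(235.5)/6-.5+205,.072)))
print(manip.get_contact_force(),manip.get_time()); manip.sign_off()
```

```text
[-12.9426173   73.55675058]
[-0.68533208 -0.8265914  -0.13082582] 34.3167
the job is handed in; nothing more can be done
```

I released the tab first, then took the lever through the gate into the marked notch at (-40, -18). The job is handed in at 34.3 s of the 58 s allowed, with the arm drawn clear. No verdict was reported.

- **Tab:** I pushed it outward twice until it met a hard stop; on the second push it did not move further at about 36 N. The pictures show its tongue ending at machine y ≈ 74 mm, clear of the slot edge at 64 mm.
- **Tab check that disagreed:** the pictures show only about 25 mm of tab travel, not the stated 30 mm. The stop and the tongue's final position fit full release, so I took it that the tab started a few millimetres open. I did not confirm that.
- **Lever:** the pin is at (-60, -18), with plugs at the other two ends. I dragged the lever with shut fingertips in its cup. At the notch end the fingertips met a firm stop at about 18 N, which puts the stem at x ≈ -40 mm.
- **Lever check:** the final pictures put the lever cup at about (-38, -20) mm, a few millimetres from the nominal spot. Its x is within about 2 mm of what I measured at park, which fits fully home.
- **Loose things:** comparing the top view before and after, the coffee cup and tin had not moved. The glass shifted by 0.2 pixel or less (under 1 mm), which I put down to lighting.

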